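# Turn the engraving turntable to its rest

## Robot

A 6-joint arm with a two-finger parallel gripper is mounted at the origin on the work surface. World frame = base frame: x ahead of the robot, y to its left, z up, the work surface at z = 0. Lengths are in mm, angles in degrees, forces in N, time in s.
With the tool pointing down it reaches from about 275 to 725 mm from the base axis. Payload 15.9 kg.
Tool frame: the origin (TCP) lies at the very end of the fingers, on their centre line; the grasp point (between the pads) lies 19 mm behind it; z points along the fingers, y is the line along which they close (so a half turn about z gives the same grasp; the last joint's range is limited). The gripper opens to 85 mm and grips with 20 to 120 N. Pads are 22 mm wide; open, the fingers measure 114 mm over their backs; the gripper's body (76 mm by 85 mm) begins 54 mm behind the grasp point. The pads swing forward as they close: fully open they stand 13 mm farther back than shut.
Start: joints at [-67.953, 12.198, -1.971, 75.831, 0, 90], TCP at [187.68, -463.424, 231.306] pointing down, gripper open.
Joint ranges: [-170.91, 170.91], [-42.67, 98.43], [-65.05, 77.54], [-120.47, 116.71], [-90, 82.35], [-180, 180]. Speed limits (degrees/s): [108.29, 108.29, 136.94, 147.25, 180, 180].

## Interface

Orientations are given as a 3x3 rotation matrix whose columns are the frame's x, y, z axes.
In Python, from rig import manip gives the robot as it stands. Calls block until the motion is done:
- manip.reach(position, orientation): joint-space move of the TCP to a pose.
- manip.movel(position, attitude=None, vel=150, guard=None): straight line of the TCP; attitude=None keeps the orientation; vel is the mean speed in mm/s. With guard (N) it stops when the force on the tool has changed by that much, and returns True; else False.
- manip.movej(angles): joint-space move.
- manip.grip(opening, f_grip=None): finger opening in mm; f_grip is the grip in N (None keeps the last); returns when the fingers have stopped.
- manip.wait(seconds).
- manip.solve_ik(position, orientation): joint angles nearest the present ones, or None.
- manip.get_obs(): the state.
- manip.camera(name): name is "scene" or "top" or "wrist"; returns (picture, depth): 384x512x3 uint8, red, green, blue; 384x512 float32, mm along the optical axis (not along the pixel's ray), 0 where there is no reading.
- manip.camera_params(name): a dict with "vfov" (degrees; the focal length in pixels is half the picture's height over the tangent of half this angle, whatever the lens; pixels are square), "cx", "cy" (the principal point, pixels), "position" and "attitude" of the camera in the world; the wrist camera has in their place "tool_from_camera" (4x4, takes a point from camera to tool coordinates, whose origin is the TCP and whose axes are the flange's). Camera axes: x right, y down, z forward; pixel columns grow to the right and rows downward; lengths in mm; the calibration is good to about 2 mm. A picture is of the moment at which its call begins: read the wrist's pose just before it. camera_params takes no time and is no camera call.
A pose or a line that the arm cannot do raises manip.Unreachable and nothing moves.
- manip.job_done(): hands the job in; it is judged then, once.
The state is a dict: "clock": time; "joint_pos": joint angles; "qvel": joint speeds; "joint_efforts": joint torques, N m; "ee_pos": TCP position; "tool_rot": TCP orientation; "ft_force": force on the tool from outside, world axes, zero at the start; "torque": the same for the moment, N m; "grip_width": finger opening in mm; "finger_force": force on a finger pad.
Only numpy, scipy, OpenCV 4.12 (cv2) and the standard library are available. Lean on these libraries where they do the work, as an engineer would, in place of code of your own. Each camera call takes 0.05 s, during which the arm holds its last target. There are 200 camera calls.

## Task

On the jeweller's bench, turn the engraving turntable by pushing on one or more of its three spokes with a fingertip until the head of the brass butterfly points straight at the tip of the pointed steel rest, within about 5 degrees, and leave it standing there. Push only on the spokes: keep off the round plate and the butterfly, do not lift the top off its spindle, and leave the things lying about where they are.

Things in the scene. Friction and masses are not known exactly. Their poses are not given: they have to be found in the camera images.
- foot: Dark steel foot, bolted down. Origin on the bench on the turntable's vertical axis, z up, +x towards the rest. 124 mm across at the bench, narrowing to 60 mm within 20 mm of height; 36 mm high. A bar 26 mm wide, 12 mm high runs along +x to the rest: a steel post 20 mm across, 62 mm high, 172 mm from the axis, with a cone pointing back at the axis.
- rest_tip (a point): Tip of the rest's steel cone: 140 mm from the axis along the foot's +x, 48 mm above the bench.
- turntable (a joint): Angle of the turntable in rad, growing anticlockwise seen from above; it turns endlessly, with friction (about 0.15 N m, so some 1.5 N at 100 mm) and stays where it is left. 0, or any whole number of turns (6.283), means that the butterfly's head points at the rest; its head then lies on the foot's +x.
- spokes: Three like round steel spokes, 10 mm thick, level, centre line 44 mm above the bench, from the plate's rim (72 mm from the axis) to wooden balls 18 mm across, centred 125 mm out. They turn with the plate; at turntable angle 0 they point 60, 180 and 300 degrees anticlockwise from the foot's +x. Under them, beyond the foot and its bar, is free space down to the bench. Origin on the axis at bench height.
- spoke0 (a point): Centre of the ball at the end of the spoke 60 degrees anticlockwise of the butterfly's head.
- spoke1 (a point): Centre of the ball at the end of the spoke opposite the butterfly's head.
- spoke2 (a point): Centre of the ball at the end of the spoke 60 degrees clockwise of the butterfly's head.
- plate: Round aluminium plate of the turntable, 144 mm across, from 38 to 50 mm above the bench, with a hub 18 mm across and 8 mm high in its middle. Origin on the axis at bench height; +x turns with it and points to the butterfly's head. Not to be touched. The top (plate, spokes, butterfly; about 1 kg) only rests on its spindle.
- butterfly: Flat brass butterfly fixed on the plate, about 42 mm long (24 to 66 mm from the axis, at most 57 mm above the bench) and 66 mm across its wings; its slender body lies along a radius, the head outwards. Origin on the axis at bench height; +x points along its body to the head. Not to be touched.
- head (a point): Tip of the butterfly's head, 66 mm from the axis, 52 mm above the bench.
- cork: Bystander: loose upright cork, 24 mm across, 44 mm high, origin at its underside.
- jar: Bystander: loose small glass jar with a dark cap, 48 mm across, 55 mm high, origin at its underside.
- graver: Bystander: loose graver lying on the bench, 120 mm long along its x, with a wooden handle, 22 mm high.
- filebox: Bystander: loose clear plastic box of needle files, 90 x 100 x 55 mm, origin at its underside.

How it is judged (in metres and radians):
On the way, in this order (a step that is already met when the one before it is completed fails the run):
1. a finger pushes on a spoke (contact force between the fingers and spokes above 0.3 N), for 0.05 s.
2. the butterfly's head points at the rest (x of head in the frame of foot above 0.05 m and y of head in the frame of foot between -0.006 and 0.006 m), for 0.2 s.
At the end, for the whole second after the job is handed in: The butterfly's head lies within 6 mm (about 5 degrees) of the line from the axis to the rest's tip, on the rest's side; the turntable stands still, seated on its spindle (not raised by 8 mm); cork, jar, graver and file box within 20 mm of where they were (all of step 2 and height (world z) of head below 0.0605 m and velocity of joint turntable between -0.05 and 0.05 rad/s and distance of each of cork, jar, graver, filebox from where it was at the start of the episode below 0.02 m); the robot touches nothing.
It fails at once if the round plate or the butterfly is pushed on (over 1.5 N) (contact force between any of the fingers, the arm and plate above 1.5 N).
It fails at once if the top is lifted from its spindle by over 8 mm (height (world z) of head above 0.0605 m).
It fails at once if a bystander is moved by over 20 mm (distance of any of cork, jar, graver, filebox from where it was at the start of the episode above 0.02 m).
It also fails if it takes over 53 s, if anything falls off the work surface, if the arm or the gripper's body presses on something with over 40 N, if the wrist force passes 120 N, or if a joint passes its speed limit or range.

## Working session

There is one attempt and no reset: what is moved stays moved. The work goes in short steps, each a Python script; the robot and the scene stay as the last script left them, time stands still between calls to the robot, and variables do not carry over. Pictures are saved under pics/ and viewed, at most 10 in all, crops included, and the job is handed in when it is done.

```bash
mkdir -p pics; python3 - <<'E'
from rig import manip
import cv2,numpy as np
for n in("top","scene"):
    p,d=manip.camera(n); cv2.imwrite(f"pics/{n}0.png",cv2.cvtColor(p,cv2.COLOR_RGB2BGR)); np.savez(f"{n}0.npz",p=p,d=d)
    print(manip.camera_params(n))
print(manip.get_obs())
E
```

```text
{'vfov': 56.50990818409349, 'cx': 258.30951757592675, 'cy': 194.58374481769184, 'position': array([ 490.57780616,  -19.04614113, 1085.97011906]), 'attitude': array([[ 0.02725818, -0.99703685,  0.07193406],
       [-0.99962422, -0.02697866,  0.00485475],
       [-0.00289969, -0.07203936, -0.99739758]])}
{'vfov': 43.47353409013992, 'cx': 256.43036496901647, 'cy': 190.31801366902903, 'position': array([1557.90050057, -599.57182343, 1013.75078182]), 'attitude': array([[ 0.53452092,  0.52559118, -0.66184689],
       [ 0.84497652, -0.34844557,  0.40570971],
       [-0.01738018, -0.7761054 , -0.63036365]])}
{'clock': 0.1, 'joint_pos': array([-6.79514768e+01,  1.22232079e+01, -2.00223964e+00,  7.58311501e+01,
       -1.13348277e-03,  8.99986147e+01]), 'qvel': array([-0.01255631, -0.10368905,  0.05103583, -0.01057623,  0.02286503,
        0.00497946]), 'joint_efforts': array([ 9.32035655e-04, -6.87248898e+01,  4.87803912e+01,  1.22133462e-02,
        1.21538428e-04,  5.11396843e-05]), 'ee_pos': array([ 187.58215423, -463.16906853,  230.87162994]), 'tool_rot': array([[ 9.26857188e-01,  3.75413908e-01, -3.89153490e-04],
       [ 3.75414109e-01, -9.26856743e-01,  9.08145424e-04],
       [-1.97591136e-05, -9.87814825e-04, -9.99999512e-01]]), 'ft_force': array([ 0.09257809,  0.41765173, -0.14716058]), 'torque': array([ 0.0514044 , -0.00533183, -0.03482585]), 'finger_force': 0.0, 'grip_width': 85.16857115100008}
```

View pics/top0.png

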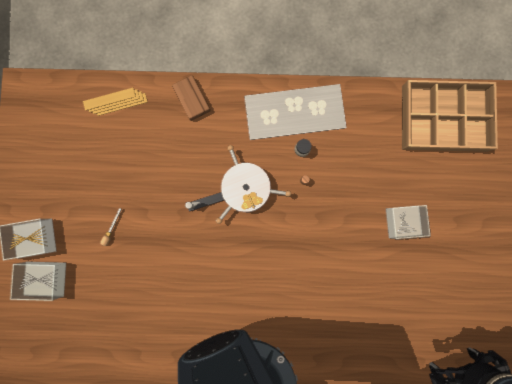

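View pics/scene0.png

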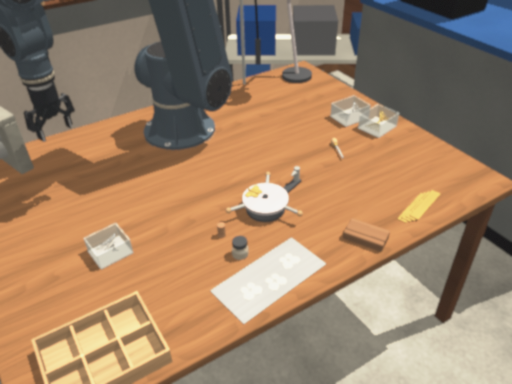

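Top view: hub at (246,187), rest post at (188,206), butterfly below the hub at (251,201), spoke balls at (231,149), (288,194) and (220,220). The jar is at (304,148) and the cork at (306,181). The scene view agrees. The shorter turn is about 93° clockwise, so I'll measure the positions precisely.

```bash
cat > h.py <<'E'
from rig import manip
import cv2,numpy as np
def ray(name,uv,z,pose=None):
    c=manip.camera_params(name); f=192/np.tan(np.radians(c["vfov"]/2))
    d=np.array([(uv[0]-c["cx"])/f,(uv[1]-c["cy"])/f,1])
    R,p=(c["attitude"],c["position"]) if pose is None else pose
    d=R@d; return p+d*(z-p[2])/d[2]
def angle(v): return np.degrees(np.arctan2(v[1],v[0]))
def blobs(m,amin=3):
    n,_,s,c=cv2.connectedComponentsWithStats(m.astype(np.uint8)); return [(s[i,4],c[i]) for i in range(1,n) if s[i,4]>=amin]
def fit(p):
    """axis from white plate, mean butterfly position, from a top picture"""
    h=cv2.cvtColor(p,cv2.COLOR_RGB2HSV).astype(int); win=np.zeros(h.shape[:2],bool); win[140:235,175:300]=1
    white=win&(h[...,1]<50)&(h[...,2]>150)
    brass=win&(h[...,1]>120)&(h[...,2]>150)&(h[...,0]>15)&(h[...,0]<32)
    return white,brass
E
python3 - <<'E'
from h import *
p=np.load("top0.npz")["p"]; w,b=fit(p)
W=max(blobs(w,30),key=lambda t:t[0]); B=max(blobs(b,10),key=lambda t:t[0])
cnt=np.argwhere(w|b)[:,::-1].astype(np.float32)
m=cv2.morphologyEx((w|b).astype(np.uint8),cv2.MORPH_CLOSE,np.ones((9,9)));m=cv2.morphologyEx(m,cv2.MORPH_OPEN,cv2.getStructuringElement(cv2.MORPH_ELLIPSE,(15,15)))
c=max(cv2.findContours(m,0,1)[0],key=cv2.contourArea); e=cv2.fitEllipse(c); print(e,W,B)
A=ray("top",e[0],50);print("axis",A,"diam",2*np.linalg.norm(ray("top",(e[0][0]+np.mean(e[1])/2,e[0][1]),50)-A), "hub",ray("top",(246,187),58))
print("bfly",ray("top",B[1],53)-A,angle(ray("top",B[1],53)-A))
for n,q,z in(("post",(188,205.5),62),("s1",(231,149),44),("s0",(288,193.5),44),("s2",(220,220),44),("cork",(306,181),44),("jar",(304,148),55)):
    v=ray("top",q,z)-A;print(n,v[:2],np.hypot(*v[:2]),angle(v))
r=p[135:240,170:320];cv2.imwrite("pics/crop.png",cv2.resize(r[...,::-1],None,fx=5,fy=5,interpolation=2))
E
```

```text
((245.1856231689453, 187.10340881347656), (47.55591583251953, 48.87448501586914), 34.64689636230469) (np.int32(1688), array([244.56990521, 184.875     ])) (np.int32(198), array([250.56060606, 200.44444444]))
axis [586.0920264   24.79575657  50.        ] diam 140.39477487086467 hub [585.7178732   22.11351302  58.        ]
bfly [-38.63027727 -16.84737466   3.        ] -156.4370984046911
post [-58.50866976 161.9314929 ] 172.17744576590772 109.86567086631212
s1 [112.320619    45.49786495] 121.18571354991623 22.051459454316664
s0 [ -14.84103875 -125.47138152] 126.3460486573694 -96.7457317317063
s2 [-97.51166471  70.65495592] 120.41863456757423 144.07368239650168
cork [  23.32005535 -177.41804289] 178.94408882559543 -82.51189579802994
jar [ 118.76615415 -168.46313569] 206.1194494891044 -54.81624437425038
```

View pics/crop.png

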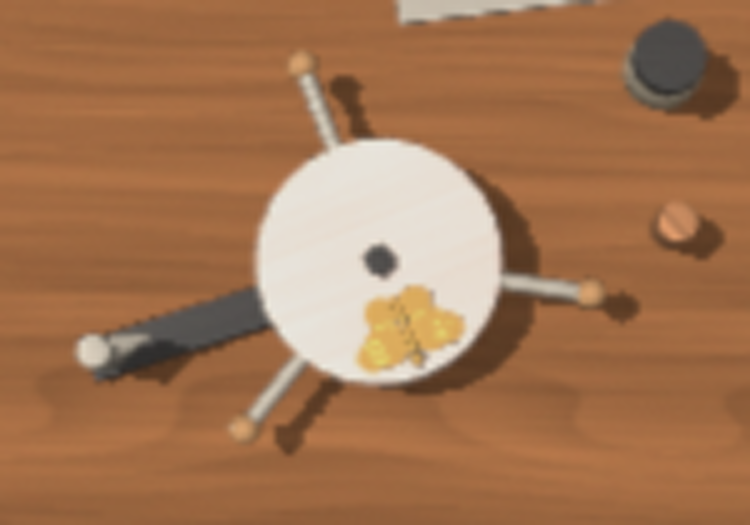

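```bash
cat >> h.py <<'E'
A=np.array([585.8,24.3])
def pose(th,r=100,z=30):
    t=np.radians(th); x=-np.array([np.cos(t),np.sin(t),0]); zz=np.array([0,0,-1.]); y=np.cross(zz,x)
    return np.array([A[0]+r*np.cos(t),A[1]+r*np.sin(t),z]),np.c_[x,y,zz]
def sweep(a,b,step=8,vel=60):
    for th in np.linspace(a,b,int(np.ceil(abs(b-a)/step))+1)[1:]: manip.movel(*pose(th),vel=vel)
def look(tag):
    p,d=manip.camera("top"); cv2.imwrite(f"pics/{tag}.png",cv2.resize(p[120:245,165:325,::-1],None,fx=4,fy=4,interpolation=2)); return p
E
python3 - <<'E'
from h import *
manip.grip(0)
manip.reach(*pose(-73,z=160)); manip.movel(pose(-73,z=30)[0],vel=100)
print(manip.get_obs()["joint_pos"],manip.get_obs()["ft_force"],manip.get_obs()["clock"])
sweep(-73,-130)
o=manip.get_obs();print(o["joint_pos"],o["ft_force"],o["clock"],o["ee_pos"])
look("a")
E
```

```text
[-6.61255824e+00  3.20999658e+01 -2.60806260e+00  5.52351489e+01
  1.14364604e-03  6.63825793e+01] [-0.65550613 -0.04712548  0.41630694] 4.4167
[-5.73579447e+00  2.22808266e+01 -1.87195434e+01  4.89838546e+01
 -1.22489469e-03  1.24025027e+02] [ 0.05116879 -0.62634389 -0.0416854 ] 7.2833 [521.92550588 -52.43120445  30.09294965]
```

View pics/a.png

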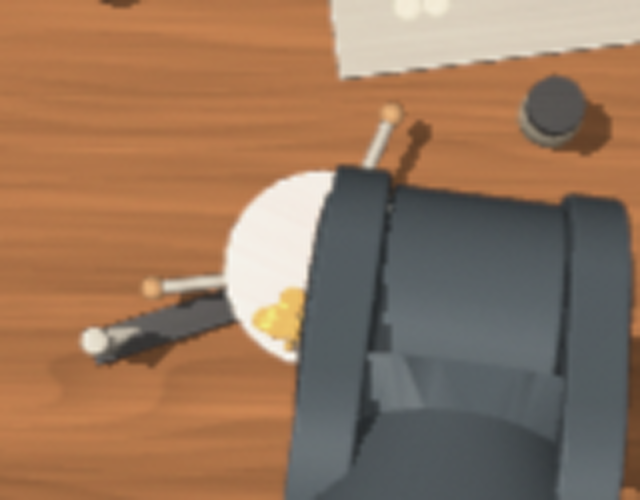

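Spoke balls now at crop (391,113) and (151,287), so the table is turning clockwise as planned. I'll compute the lead angle and how much remains.

```bash
python3 - <<'E'
from h import *
A3=np.r_[A,0]
f=lambda x,y,z:ray("top",(165+(x-1.5)/4,120+(y-1.5)/4),z)-A3
for n,q,z in(("s1",(391,113),44),("s2",(151,287),44),("post",(95,341),62)):
    v=f(*q,z);print(n,angle(v),np.hypot(*v[:2]))
f=lambda x,y,z:ray("top",(170+(x-2)/5,135+(y-2)/5),z)-A3
for n,q,z in(("s1",(301,63),44),("s0",(590,292),44),("s2",(241,428),44),("post",(94,351),62)):
    v=f(*q,z);print("old",n,angle(v),np.hypot(*v[:2]))
E
```

```text
s1 -21.4360339101423 127.24454973248905
s2 96.84641191837514 126.57053572647551
post 109.25710623592752 170.9927265324163
old s1 22.8639740488929 127.94729211819885
old s0 -96.0481952835563 124.46819226830038
old s2 141.64359522397126 124.94091767040955
old post 109.19532799715165 170.86189660193213
```

```bash
python3 - <<'E'
from h import *
sweep(-130,-174); sweep(-174,-176.5,vel=20)
o=manip.get_obs();print(o["joint_pos"],o["ft_force"],o["clock"],o["ee_pos"])
manip.movel(pose(-167)[0],vel=60)
p=pose(-167,z=150)[0];manip.movel(p);manip.movel(p+[-60,-200,0]); look("b");print(manip.get_obs()["clock"])
E
```

```text
[ 2.11725479e+00  1.84150495e+01 -2.45452340e+01  4.70385749e+01
 -7.10511637e-03  1.78506127e+02] [ 0.72445221 -0.98546089 -0.75817576] 9.9 [486.0637638   17.93056348  29.98064428]
12.8667
```

View pics/b.png

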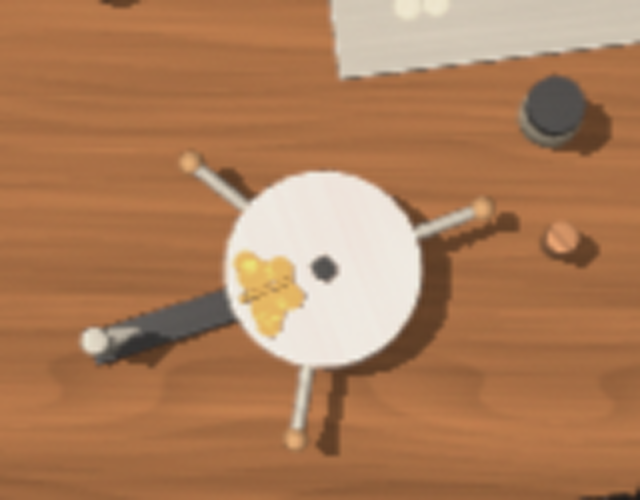

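The head now points left toward the rest. Balls are at crop (189,161), (483,208) and (295,438), and the post is at (95,341).

```bash
python3 - <<'E'
from h import *
f=lambda x,y,z:ray("top",(165+(x-1.5)/4,120+(y-1.5)/4),z)
B=[f(*q,44) for q in((295,438),(483,208),(189,161))]; C=np.mean(B,0)
hd=[angle(b-C)-o for b,o in zip(B,(60,180,300))]
print(C,[np.hypot(*(b-C)[:2]) for b in B],np.array(hd)%360,np.mean(np.array(hd)%360))
for z in(58,62): print("post",z,angle(f(95,341,z)-C),np.hypot(*(f(95,341,z)-C)[:2]))
print("bar/head", angle(f(241,301,52)-C), angle(f(325,268,58)-C), f(325,268,58)-C)
E
```

```text
[587.86098524  25.04256457  44.        ] [np.float64(125.28715319191902), np.float64(125.98078789214857), np.float64(126.41022846728323)] [112.60845446 112.20000059 112.6759378 ] 112.49479761447428
post 58 109.85233733119144 171.68583543421227
post 62 109.9911686560669 170.98547151279053
bar/head 114.32396661532965 -112.7866044063676 [-1.06514968 -2.53555021 14.        ]
```

```bash
python3 - <<'E'
from h import *
R=pose(-176)[1]
manip.movel(pose(-165,z=150)[0],R); manip.movel(pose(-165)[0],R,vel=80); manip.movel(pose(-175)[0],R,vel=60)
manip.movel(pose(-178.8)[0],R,vel=15); manip.wait(.2)
manip.movel(pose(-165)[0],vel=60); p=pose(-165,z=150)[0];manip.movel(p);manip.movel(p+[-60,-200,0]); look("c");print(manip.get_obs()["clock"],manip.get_obs()["ft_force"])
E
```

```text
20.3667 [ 0.44602198 -0.90145732  0.27489559]
```

View pics/c.png

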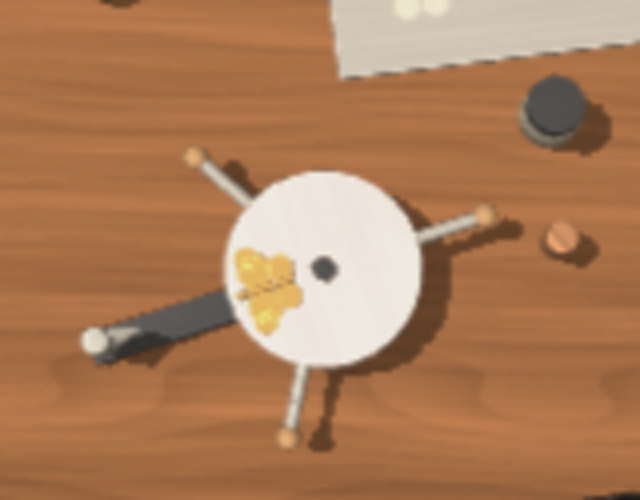

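Balls are now at crop (195,157), (486,214) and (287,438). The head at (239,296) lies on the line to the post.

```bash
python3 - <<'E'
from h import *
f=lambda x,y,z:ray("top",(165+(x-1.5)/4,120+(y-1.5)/4),z)
B=[f(*q,44) for q in((287,438),(486,214),(195,157))]; C=np.mean(B,0)
hd=np.array([angle(b-C)-o for b,o in zip(B,(60,180,300))])%360
e=hd.mean()-angle(f(95,341,62)-C); print(hd,e)
if abs(e)<2: manip.job_done(); print("done")
E
```

```text
[109.84685399 110.21807041 110.25817192] 0.29854750906781646
the job is handed in; nothing more can be done
done
```

The job is handed in: by my top-camera measurement the butterfly's head points at the rest to within about 0.3°, and I touched only one spoke, leaving the arm clear; no verdict came back.

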